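# Swing a cast link into line on the inspection fixture

### The job

Set the aluminium link up on the blue fixture plate for measuring: slide it lengthwise until its V notch bears on the steel post while it still lies askew, then, keeping the notch on the post, swing the link round the post until its side meets the steel button of the yellow stop. Press it home there with about 8 N for a second, never loading post or stop with more than 20 N, then let go and leave the link flush in line, without disturbing the other things on the table.

Things in the scene. Friction and masses are not known exactly. Their poses are not given: they have to be found in the camera images.
- fixture: Blue tooling plate, fixed, 260 x 300 mm, 10 mm thick, flat on the granite table; place and yaw vary. Its frame, z up, origin on the underside: the plate spans x -190 to +70 and y -150 to +150 mm. The wanted line of the link is this frame's y axis through the origin; the link swings towards this frame's +x to reach the stop.
- post: Fixed upright round steel post on the plate, 20 mm in diameter, standing 46 mm above the plate. Origin at the foot of its axis, at x = 0, y = -100 mm, z = 10 mm in the fixture's frame.
- post_axis (a point): Point on the post's axis, 16 mm above the plate's top.
- stop: Fixed yellow stop block, 34 x 36 mm and 40 mm high, with a steel button of 18 mm diameter projecting 10 mm towards the fixture's -x. Origin below the middle of the button's flat face, on the plate's top: at x = 15 mm, y = 72 mm, z = 10 mm in the fixture's frame. Button axis 16 mm above the plate.
- stop_face (a point): Centre of the flat face of the stop's button (faces the fixture's -x), 16 mm above the plate's top.
- link: Loose aluminium link flat on the plate, about 0.4 kg (varies): beam 30 mm wide (y), 32 mm high (z), from x = -110 to +60 mm, then a fork 48 mm wide ending at x = 92 mm; its 90 degree V, corner at x = 75 mm, opens to +x. Red band near the fork. Origin: underside, midline. Starts askew by 0.4 to 0.75 rad, tail towards the fixture's -x, notch short of the post. In line, its +x is the fixture's -y.
- link_notch (a point): Point of the link where the post's axis lies when both flanks of the V bear on the post: x = 89 mm, y = 0, z = 16 mm in the link's frame. When it is there and the link is in line, the link's flat +y side lies on the stop's button.
- link_grip (a point): Good place to grip the beam across its 30 mm width from above: x = -25 mm, y = 0, z = 22 mm in the link's frame.
- ball_stand: Bystander: dark round stand, 70 mm in diameter, with a white reference ball of 25 mm on top, 118 mm high; origin under its centre. Leave alone.
- casting: Bystander: raw aluminium casting, about 110 x 70 mm, 30 mm high; origin under its centre. Leave alone.
- pendant: Bystander: black joystick box 100 x 70 mm, 73 mm high with its stick; origin under its centre. Leave alone.
Not all that is in view belongs to the job. Leave any brown, green or turquoise look-alike of the link alone.

How it is judged (in metres and radians):
On the way, in this order (a step that is already met when the one before it is completed fails the run):
1. the link's notch bears on the post (within 2.5 mm, more than 2 N) while the link is still askew by more than 0.25 rad (horizontal distance between link_notch and post_axis below 0.0025 m and contact force between link and post above 2 N and angle between the x axis of link and the y axis of fixture, either way round above 0.25 rad), for 0.2 s.
2. on the way round, askew by 0.08 to 0.2 rad, the notch is still on the post (within 3 mm, touching) (angle between the x axis of link and the y axis of fixture, either way round between 0.08 and 0.2 rad and horizontal distance between link_notch and post_axis below 0.003 m and contact force between link and post above 0.5 N), for 0.1 s.
3. the link is pressed against the stop with 4 to 14 N for half a second, the notch still on the post (within 3 mm) (contact force between link and stop between 4 and 14 N and horizontal distance between link_notch and post_axis below 0.003 m), for 0.5 s.
At the end, for the whole second after the job is handed in: The link lies flat and at rest on the plate, released, its notch within 3 mm of its seat on the post and its length within 0.015 rad of the fixture's line (horizontal distance between link_notch and post_axis below 0.003 m and angle between the x axis of link and the y axis of fixture, either way round below 0.015 rad and z of link_notch in the frame of fixture below 0.029 m and angle between link's own z axis and vertical below 0.03 rad and linear speed of link below 0.01 m/s and contact force between the fingers and link below 0.05 N); the robot touches nothing.
It fails at once if the link loads the post with more than 20 N (contact force between link and post above 20 N).
It fails at once if the link loads the stop with more than 20 N (contact force between link and stop above 20 N).
It fails at once if the link is lifted off the plate by more than 15 mm (z of link_notch in the frame of fixture above 0.041 m).
It fails at once if a bystander is moved by more than 10 mm (distance of any of ball_stand, casting, pendant from where it was at the start of the episode above 0.01 m).
It also fails if it takes over 58 s, if anything falls off the work surface, if the arm or the gripper's body presses on something with over 40 N, if the wrist force passes 120 N, or if a joint passes its speed limit or range.

### The arm

A 6-joint arm with a two-finger parallel gripper is mounted at the origin on the work surface. World frame = base frame: x ahead of the robot, y to its left, z up, the work surface at z = 0. Lengths are in mm, angles in rad, forces in N, time in s.
With the tool pointing down it reaches from about 425 to 925 mm from the base axis. Payload 12.5 kg.
Tool frame: the origin (TCP) lies between the finger pads; the fingertips stand tcp_to_tips ahead of it and the grasp point (between the pads) lies 2 mm behind it (tcp_to_tips is the distance from the TCP to the fingertips, in mm); z points along the fingers, y is the direction in which the jaws open and shut (so a half turn about z gives the same grasp; the last joint's range is limited). The gripper opens to 85 mm and grips with 20 to 120 N. Pads are 22 mm wide; open, the fingers measure 114 mm over their backs; the gripper's body (76 mm by 85 mm) begins 54 mm behind the grasp point. The pads swing forward as they close: fully open they stand 13 mm farther back than shut.
Start: joints at [1.161, 0.491, 1.559, -0, 1.092, -0.106], TCP at [186.95, 596.4, 248.327] pointing down, gripper open.
Joint ranges: [-3.1, 3.1], [-0.84, 2.19], [0.05, 2.79], [-1.13, 4.28], [0.06, 2.93], [-2.69, 2.69]. Speed limits (rad/s): [2.22, 2.22, 2.79, 3.14, 3.14, 3.14].

### API

Orientations are given as a unit quaternion [x, y, z, w].
In Python, from plant import * gives the robot as it stands.
- The arm moves only by the shell command python3 -m crank 'ROWS' [OPENING] [FORCE]. ROWS is text: rows parted by semicolons, each of 6 numbers parted by spaces: the shift along the world's x, y, z normalised to -1 to 1, where 1 is 0.02 m, then the turn, a rotation vector about the world's x, y, z normalised to -1 to 1, where 1 is 0.12 rad. A call has 1 to 5 rows; each row shifts and turns the commanded pose from where the row before left it; what a row does not reach is not made up. A row lasts 1/12 s, in which the tool goes at most 41.7 mm and 7.16 degrees, less where a joint would pass 70% of its speed; a pose out of reach is approached as far as the arm can. A call with a number of a shift or a turn outside -1 to 1 is refused whole. A call with a gripper value outside its range is refused whole. OPENING is the opening, from 0 (shut) to 1 (fully open), set as the call begins (- or left out, the last holds). The fingers move at their own pace and stop on an object; FORCE is the grip in N (left out, the last holds). Time passes only in rows, so rows that do not move let the fingers close. It gives the time, the measured TCP pose, the force and the opening at its end, in the units of the state.
- get_obs(): the state, without advancing time (a new reading comes with each control period).
- camera(name): name is "scene" or "top" or "wrist"; returns a dict with "img" (400x640x3 uint8, red, green, blue), "K" (3x3 intrinsics, pixels), "D" ([k1, k2, p1, p2, k3] as OpenCV has them; the pictures are not rectified), "R" (3x3) and "t" (3): a world point X has camera coordinates R X + t; the wrist camera has in their place "mount" (4x4, takes a point from camera to tool coordinates, whose origin is the TCP and whose axes are the flange's). Camera axes: x right, y down, z forward; pixel columns grow to the right and rows downward; lengths in mm; the calibration is good to about 2 mm. A picture is of the moment at which its call begins: read the wrist's pose just before it. There is no depth.
- job_done(): hands the job in, once; it reports no verdict.
Trained networks look in a picture, given as the dict that the camera call returned (one of the last four; its "shot" number tells which), for a name from the list of things; names that differ only in an ending like _2 or _b are one class to them, and where a whole thing is asked for, a point or a joint stands for the part that bears it (a point fixed in the world has none). Each returns a list of dicts, best first, with "score" (0 to 1); they miss things now and then, are a little off and sometimes report something else, mostly with a low value. They report only what shows in the picture. A call takes as long as a camera call. They do not tell look-alikes from the thing itself.
- search_frame(thing, picture): "rect" ([left, top, width, height] in pixels, round what is visible of it).
The state is a dict: "t": time; "joint_pos": joint angles; "dq": joint speeds; "joint_efforts": joint torques, N m; "tcp_pos": TCP position; "tcp_rot": TCP orientation; "wrist_force": force on the tool from outside, world axes, zero at the start; "torque": the same for the moment, N m; "finger_gap": finger opening in mm.
Only numpy, scipy, OpenCV 4.12 (cv2) and the standard library are available. Lean on these libraries where they do the work, as an engineer would, in place of code of your own. Each camera call takes 0.05 s, during which the arm holds its last target. There are 200 camera calls.

## Working session

There is one attempt and no reset: what is moved stays moved. The work goes in short steps, Python scripts to look and compute and a shell command to move; the robot and the scene stay as the last step left them, time stands still between calls to the robot, and variables do not carry over. Pictures are saved under pics/ and viewed, about 8 in all and at most 12, crops included, and the job is handed in when it is done.

```bash
ls; mkdir -p pics; python3 - <<'E'
from plant import *
import cv2,numpy as np
o=get_obs();print(o)
for n in ("scene","top"):
    c=camera(n);cv2.imwrite(f"pics/{n}0.png",c["img"][:,:,::-1]);np.savez(f"{n}0.npz",**{k:c[k] for k in("img","K","D","R","t")})
    print(n,c["K"].tolist(),np.array(c["D"]).tolist(),np.array(c["R"]).tolist(),np.array(c["t"]).tolist())
    for th in("fixture","post","stop","link","ball_stand","casting","pendant"):
        print(th,[(r["rect"],round(r["score"],2)) for r in search_frame(th,c)])
print(tcp_to_tips) if 'tcp_to_tips' in globals() else print([k for k in globals() if k[0]!='_'])
E
```

```text
pics
{'t': 0.0, 'joint_pos': array([ 1.16142521e+00,  4.91568541e-01,  1.55948938e+00, -2.52943311e-05,
        1.09173996e+00, -1.05577104e-01]), 'dq': array([ 0.00100236, -0.00065726, -0.00070441,  0.00026505, -0.0007982 ,
       -0.00187267]), 'joint_efforts': array([ 1.60014919e-03, -6.18475056e+01, -2.61593056e+01, -6.50944480e-05,
        4.10941793e-03, -4.13382463e-05]), 'tcp_pos': array([186.83997242, 596.17315431, 247.70841034]), 'tcp_rot': array([ 1.51307772e-01,  9.88486517e-01, -5.85606761e-04, -1.42598797e-04]), 'wrist_force': array([0.21657494, 0.78402432, 0.03243999]), 'torque': array([-0.03652489,  0.01775025, -0.00451917]), 'finger_gap': 85.23904546163416}
scene [[365.41752755514455, 0.0, 317.61872121102624], [0.0, 365.41752755514455, 199.5421943693817], [0.0, 0.0, 1.0]] [-0.031068190710350788, 0.0, 0.0, 0.0, 0.0] [[-0.4415625742222224, 0.8971766548074664, 0.009825635589042746], [0.6801577188248007, 0.34185450469008427, -0.6484758863258837], [-0.5851563642047207, -0.27965969979884747, -0.7611717820171282]] [229.31217075592565, -361.8799068022583, 1358.6145460260186]
[... 698 characters left out ...]
145417195624471], [-0.9822930563362394, 0.02019331399350331, -0.18625944685725082], [0.18644127169426014, 0.007513592819725547, -0.9824373761884095]] [7.998520087224372, 555.39892636743, 900.1556956563409]
fixture [([243.4, 144.0, 123.4, 101.5], 0.93)]
post [([342.0, 161.7, 8.0, 16.0], 0.63)]
stop [([265.1, 145.5, 19.9, 19.1], 0.53)]
link [([392.5, 253.4, 27.7, 83.9], 0.94), ([396.4, 78.5, 30.3, 72.2], 0.94), ([256.2, 173.0, 82.9, 45.7], 0.76), ([182.8, 74.5, 42.4, 76.7], 0.61)]
ball_stand [([161.8, 170.7, 33.6, 33.3], 0.75), ([245.1, 142.9, 121.0, 103.8], 0.22)]
casting [([453.5, 165.3, 37.7, 46.9], 0.95)]
pendant [([148.4, 239.4, 47.4, 36.3], 0.75), ([254.7, 170.8, 84.3, 51.3], 0.16)]
17.0
```

```bash
python3 - <<'E'
import cv2
a=cv2.imread("pics/top0.png")[60:300,130:500]
cv2.imwrite("pics/top0c.png",cv2.resize(a,None,fx=2.1,fy=2.1,interpolation=cv2.INTER_CUBIC))
E
```

```text
(no output)
```

View pics/top0c.png

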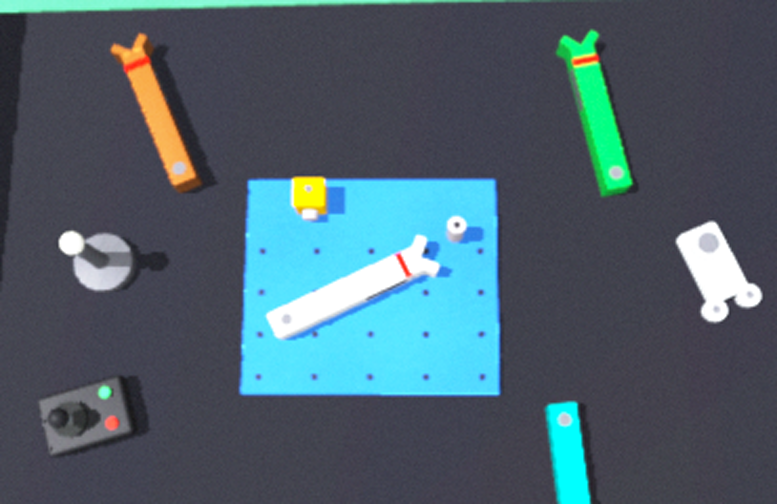

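The top view shows the white link in the middle of the blue plate (crop 270–440, 240–340), with its fork pointing towards the post (457,228). The yellow stop is at (310,195). The orange, green and cyan look-alikes lie off the plate. Next I work out rough poses.

```bash
cat > h.py <<'E'
import numpy as np, cv2
from scipy.spatial.transform import Rotation as Ro
from scipy.optimize import least_squares
def back(c,uv,z):
    n=cv2.undistortPoints(np.array(uv,float).reshape(-1,1,2),np.array(c["K"]),np.array(c["D"])).reshape(-1,2)
    R=np.array(c["R"]);t=np.array(c["t"]);o=-R.T@t
    d=np.c_[n,np.ones(len(n))]@R
    return o+d*((z-o[2])/d[:,2])[:,None]
def proj(c,X):
    R=np.array(c["R"]);return cv2.projectPoints(np.array(X,float).reshape(-1,1,3),cv2.Rodrigues(R)[0],np.array(c["t"],float),np.array(c["K"]),np.array(c["D"]))[0].reshape(-1,2)
def wristcam(c,o):
    T=np.eye(4);T[:3,:3]=Ro.from_quat(o["tcp_rot"]).as_matrix();T[:3,3]=o["tcp_pos"]
    M=np.linalg.inv(T@np.array(c["mount"]));c=dict(c);c["R"]=M[:3,:3];c["t"]=M[:3,3];return c
def biggest(m):
    n,l,s,_=cv2.connectedComponentsWithStats(m.astype(np.uint8));return l==1+np.argmax(s[1:,4])
def plate_mask(img):
    h=cv2.cvtColor(img,cv2.COLOR_RGB2HSV);return (h[...,0]>94)&(h[...,0]<118)&(h[...,1]>110)&(h[...,2]>60)
def rz(a):return np.array([[np.cos(a),-np.sin(a)],[np.sin(a),np.cos(a)]])
LINK=np.array([[-110,-15],[60,-15],[60,-24],[92,-24],[75,-7.]])
E
python3 - <<'E'
from h import *
c=dict(np.load("top0.npz"));m=biggest(plate_mask(c["img"]))
ct=cv2.findContours(m.astype(np.uint8),0,1)[0];ct=max(ct,key=len)
P=back(c,ct.reshape(-1,2),10)[:,:2]
r=cv2.minAreaRect(P.astype(np.float32));print("plate",r,cv2.boxPoints(r).tolist())
hull=cv2.convexHull(ct);mm=np.zeros(m.shape,np.uint8);cv2.fillPoly(mm,[hull],1)
h=cv2.cvtColor(c["img"],cv2.COLOR_RGB2HSV)
w=(h[...,1]<60)&(h[...,2]>140)&(mm>0);w=biggest(w)
ct=max(cv2.findContours(w.astype(np.uint8),0,1)[0],key=len)
P=back(c,ct.reshape(-1,2),40)[:,:2];r=cv2.minAreaRect(P.astype(np.float32));print("link",r)
for n,uv,z in(("post",[130+457/2.1,60+222/2.1],56),("stop",[130+310/2.1,60+190/2.1],50),("ball",[130+103/2.1,60+262/2.1],40)):print(n,back(c,uv,z))
from plant import *
print(camera("wrist")["mount"],camera("wrist")["K"])
E
```

```text
plate ((572.5180053710938, 34.1182861328125), (305.9966125488281, 261.760986328125), 88.86402130126953) [[438.6300048828125, -116.25521850585938], [700.339599609375, -121.4447021484375], [706.406005859375, 184.49179077148438], [444.6964111328125, 189.6812744140625]]
link ((557.6624755859375, 51.21324157714844), (50.784934997558594, 203.14654541015625), 27.011381149291992)
post [[633.48218193 -68.42051779  56.        ]]
stop [[677.26389236 100.70854264  50.        ]]
ball [[598.89989254 342.60511353  40.        ]]
[[ 2.03237147e-04 -9.60857722e-01 -2.77042229e-01  7.00653099e+01]
 [ 9.99999967e-01  2.38357132e-04 -9.30910456e-05 -7.17883799e-01]
 [ 1.55482241e-04 -2.77042201e-01  9.60857739e-01 -1.26049271e+02]
 [ 0.00000000e+00  0.00000000e+00  0.00000000e+00  1.00000000e+00]] [[330.13517924   0.         321.4730422 ]
 [  0.         330.13517924 198.5577257 ]
 [  0.           0.           1.        ]]
```

```bash
R="";
python3 -m crank '0.7 -1 0 0 0 -0.24;0.7 -1 0 0 0 -0.24;0.7 -1 0 0 0 -0.24;0.7 -1 0 0 0 -0.24;0.7 -1 0 0 0 -0.24' 1 60 >/dev/null
python3 -m crank '0.7 -1 0 0 0 -0.24;0.7 -1 0 0 0 -0.24;0.7 -1 0 0 0 -0.24;0.7 -1 0 0 0 -0.24;0.7 -1 0 0 0 -0.24' >/dev/null
python3 -m crank '0.7 -1 0 0 0 -0.24;0.7 -1 0 0 0 -0.24;0.7 -1 0 0 0 -0.24;0.7 -1 0 0 0 -0.24;0.7 -1 0 0 0 -0.24'
python3 -m crank '0.7 -1 0 0 0 -0.24;0.7 -1 0 0 0 -0.24;0.7 -1 0 0 0 -0.24;0.7 -1 0 0 0 -0.24;0.7 -1 0 0 0 -0.24' >/dev/null
python3 -m crank '0.7 -1 0 0 0 -0.24;0.7 -1 0 0 0 -0.24;0.7 -1 0 0 0 -0.24;0.7 -1 0 0 0 -0.24;0.7 -1 0 0 0 -0.24' >/dev/null
python3 -m crank '0 -0.75 0 0 0 -0.3;0 -0.75 0 0 0 -0.3;0 0 0 0 0 0;0 0 0 0 0 0'
python3 - <<'E'
from plant import *
import cv2,numpy as np
o=get_obs();c=camera("wrist");cv2.imwrite("pics/w1.png",c["img"][:,:,::-1])
np.savez("w1.npz",**{k:c[k] for k in("img","K","D","mount")},tcp_pos=o["tcp_pos"],tcp_rot=o["tcp_rot"])
print(o)
E
```

```text
t: 2.15
tcp_pos: [397.5, 295.4, 248.5]
tcp_rot: [0.36, 0.933, 0.0, 0.0]
wrist_force: [0.2, 1.2, 0.2]
finger_gap: 85.3
t: 3.32
tcp_pos: [537.0, 66.0, 248.4]
tcp_rot: [0.521, 0.853, 0.0, -0.0]
wrist_force: [-0.1, -0.2, 0.3]
finger_gap: 85.2
{'t': 3.3167, 'joint_pos': array([ 1.94743491e-04,  3.71852830e-01,  1.76510584e+00,  1.67311233e-04,
        1.00456133e+00, -4.74289488e-01]), 'dq': array([ 0.02526304, -0.0036061 , -0.00115106,  0.00053114, -0.00084046,
       -0.00285095]), 'joint_efforts': array([-1.33602418e+00, -5.18424654e+01, -2.45507884e+01, -7.39655597e-02,
       -1.21499677e-02,  4.50706703e-02]), 'tcp_pos': array([536.96487366,  66.03820513, 248.36143492]), 'tcp_rot': array([ 5.21152625e-01,  8.53463494e-01,  7.91851382e-05, -5.80378648e-06]), 'wrist_force': array([-0.06548342, -0.15306643,  0.29401239]), 'torque': array([-0.01091083,  0.03878751, -0.01258858]), 'finger_gap': 85.24979998599353}
```

View pics/w1.png

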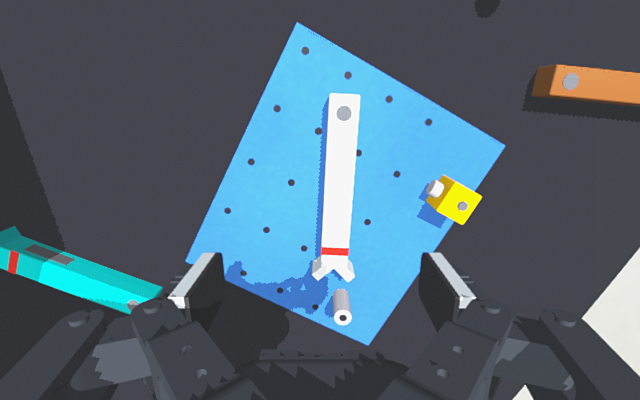

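The wrist view shows the link (tail disc 344,113; red band 335,251; fork 333,268), the post top (343,317) and the stop (460,195, button 434,188) all clear. Next I fit the models.

```bash
cat >> h.py <<'E'
from scipy.optimize import minimize
BEAM=np.array([[-110,-15],[60,-15],[60,15],[-110,15.]])
FORK=np.array([[60,-24],[92,-24],[92,-17],[75,0],[92,17],[92,24],[60,24.]])
S=4
def sil(c,polys,p,z0,z1,shape,off):
    m=np.zeros(shape,np.uint8)
    for q in polys:
        w=q@rz(p[2]).T+p[:2];a=proj(c,np.c_[w,np.full(len(w),z0)]);b=proj(c,np.c_[w,np.full(len(w),z1)])
        n=len(q);fs=[b]+[np.array([a[i],a[(i+1)%n],b[(i+1)%n],b[i]]) for i in range(n)]
        for f in fs: cv2.fillPoly(m,[np.round(((f-off+.5)*S-.5)*16).astype(np.int32)],1,shift=4)
    return m
def fitlink(c,mask,p0,clip=None):
    ys,xs=np.where(mask);off=np.array([xs.min()-15,ys.min()-15]);hw=(ys.max()-ys.min()+31,xs.max()-xs.min()+31)
    M=cv2.warpAffine(mask.astype(np.float32),np.float32([[S,0,-off[0]*S+(S-1)/2],[0,S,-off[1]*S+(S-1)/2]]),(hw[1]*S,hw[0]*S),flags=cv2.INTER_LINEAR)>.5
    W=np.ones_like(M) if clip is None else cv2.warpAffine(clip.astype(np.float32),np.float32([[S,0,-off[0]*S],[0,S,-off[1]*S]]),(hw[1]*S,hw[0]*S))>.5
    f=lambda v:(((sil(c,[BEAM,FORK],p0+v*[1,1,.01],10,42,M.shape,off)>0)^M)&W).sum()/S**2
    best=None
    for s in(6,2,.8):
        v0=np.zeros(3) if best is None else best.x
        best=minimize(f,v0,method="Nelder-Mead",options=dict(initial_simplex=np.vstack([v0,v0+np.eye(3)*s]),xatol=.02,fatol=.05))
    return p0+best.x*[1,1,.01],best.fun,mask.sum()
def fitplate(c,p0):
    m=biggest(plate_mask(c["img"]));ct=max(cv2.findContours(m.astype(np.uint8),0,1)[0],key=len).reshape(-1,2)
    hu=cv2.convexHull(ct).reshape(-1,2);k=np.array([abs(cv2.pointPolygonTest(hu.reshape(-1,1,2).astype(np.float32),tuple(map(float,q)),True)) for q in ct])<2
    P=back(c,ct[k],10)[:,:2]
    def f(p):
        q=(P-p[:2])@rz(p[2]);return np.abs(np.c_[q[:,0]+190,q[:,0]-70,q[:,1]+150,q[:,1]-150]).min(1)
    r=least_squares(f,p0,loss="soft_l1",f_scale=.7);return r.x,np.median(f(r.x)),m
def whites(c,region):
    h=cv2.cvtColor(c["img"],cv2.COLOR_RGB2HSV);w=(h[...,1]<70)&(h[...,2]>100)
    red=((h[...,0]<10)|(h[...,0]>170))&(h[...,1]>120)&(h[...,2]>100)
    return (w|red)&region
E
cat > fit1.py <<'E'
from h import *
d=dict(np.load("w1.npz"));c=wristcam(d,d)
p,res,m=fitplate(c,[632.5,33,-.02]);print("plate",p,res)
hull=cv2.convexHull(max(cv2.findContours(m.astype(np.uint8),0,1)[0],key=len));mm=np.zeros(m.shape,np.uint8);cv2.fillPoly(mm,[hull],1)
w=biggest(whites(c,mm>0));
q,e,n=fitlink(c,w,np.array([561.7,43.2,np.radians(-63)]));print("link",q,e,n)
post=p[:2]+rz(p[2])@[0,-100];stop=p[:2]+rz(p[2])@[15,72]
print("post by plate",post,"by image",back(c,[[343,317.5]],56))
print("askew",q[2]-(p[2]-np.pi/2)); nt=q[:2]+rz(q[2])@[89,0];print("notch",nt,"notch->post in link frame",rz(q[2]).T@(post-nt),"grip",q[:2]+rz(q[2])@[-25,0])
im=cv2.resize(c["img"][:,:,::-1],None,fx=2,fy=2)
def dr(P,col):cv2.polylines(im,[np.round(proj(c,P)*2+.5).astype(np.int32)],True,col,1)
for P in(BEAM,FORK):dr(np.c_[P@rz(q[2]).T+q[:2],np.full(len(P),42)],(0,0,255))
th=np.linspace(0,6.28,40);dr(np.c_[post+10*np.c_[np.cos(th),np.sin(th)],np.full(40,56)],(0,255,0))
dr(np.c_[np.array([[-190,-150],[70,-150],[70,150],[-190,150]])@rz(p[2]).T+p[:2],np.full(4,10)],(0,255,255))
dr(np.c_[np.array([[25,54],[25,90],[59,90],[59,54.]])@rz(p[2]).T+p[:2],np.full(4,50)],(0,0,0))
cv2.imwrite("pics/w1o.png",im[30:710,360:1020])
cv2.imwrite("pics/w1o.png",im[150:720,360:1020])
E
python3 fit1.py
```

```text
plate [ 6.33145889e+02  3.36296304e+01 -1.99792640e-02] 0.2535321299042863
link [566.10088902  46.01237263  -1.14544323] 445.25 5578
post by plate [631.14809518 -66.35041172] by image [[632.0071317  -66.63376745  56.        ]]
askew 0.4453323630049948
notch [602.82606644 -35.05711203] notch->post in link frame [40.19172145 12.88539653] grip [555.78482795  68.78469979]
```

View pics/w1o.png

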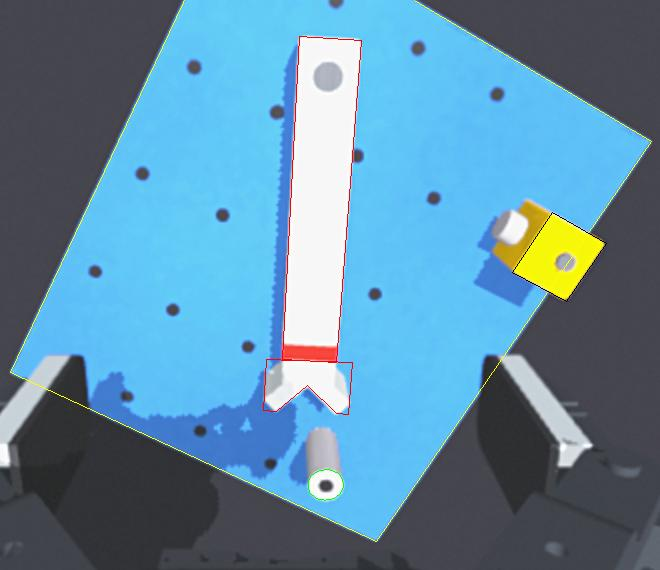

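```bash
cat >> h.py <<'E'
FORK=np.array([[60,-15],[69,-24],[85,-24],[92,-17],[75,0],[92,17],[85,24],[69,24],[60,15.]])
E
python3 fit1.py; cp pics/w1o.png pics/w1p.png; python3 - <<'E'
import cv2
a=cv2.imread("pics/w1o.png");cv2.imwrite("pics/w1q.png",cv2.resize(a[320:520,220:420],None,fx=3,fy=3))
E
```

```text
plate [ 6.33145889e+02  3.36296304e+01 -1.99792640e-02] 0.2535321299042863
link [566.2099918   45.53275043  -1.14650968] 342.625 5578
post by plate [631.14809518 -66.35041172] by image [[632.0071317  -66.63376745  56.        ]]
askew 0.44426590857089043
notch [602.84869144 -35.57585385] notch->post in link frame [39.69589651 13.12118379] grip [555.91822223  68.31606624]
```

View pics/w1q.png

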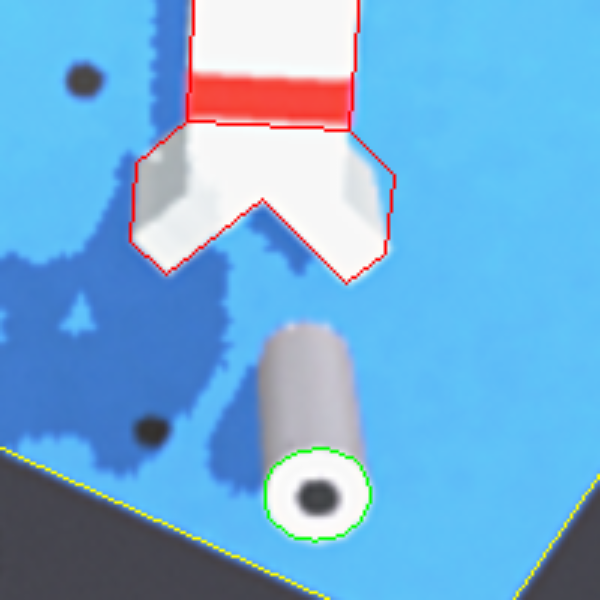

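```bash
cd .;
python3 -m crank '0.5 0.06 -1 0 0 -0.21;0.45 0.055 -1 0 0 -0.208;0 0 -1 0 0 0;0 0 -1 0 0 0;0 0 -1 0 0 0' >/dev/null
python3 -m crank '0 0 -1 0 0 0;0 0 -1 0 0 0;0 0 -1 0 0 0;0 0 -0.8 0 0 0;0 0 -0.7 0 0 0' 
python3 -m crank '0 0 -0.6 0 0 0;0 0 -0.4 0 0 0;0 0 -0.3 0 0 0;0 0 0 0 0 0;0 0 0 0 0 0' 
python3 - <<'E'
from plant import *
import cv2,numpy as np
from h import *
o=get_obs();print(o["tcp_pos"],o["tcp_rot"],o["wrist_force"],o["torque"])
c=camera("wrist");cv2.imwrite("pics/w2.png",c["img"][:,:,::-1])
np.savez("w2.npz",**{k:c[k] for k in("img","K","D","mount")},tcp_pos=o["tcp_pos"],tcp_rot=o["tcp_rot"])
E
```

```text
t: 4.2
tcp_pos: [555.7, 69.8, 57.2]
tcp_rot: [0.541, 0.841, -0.0, -0.0]
wrist_force: [0.2, 0.3, -0.3]
finger_gap: 84.8
t: 4.62
tcp_pos: [556.1, 68.8, 32.5]
tcp_rot: [0.542, 0.84, 0.0, 0.0]
wrist_force: [0.3, -0.2, -0.8]
finger_gap: 85.5
[556.10080196  68.83611923  32.52164242] [5.42041327e-01 8.40351820e-01 8.87824681e-05 1.00923685e-04] [ 0.2927052  -0.21778909 -0.80616049] [-0.06001734 -0.02675604 -0.03746556]
```

View pics/w2.png

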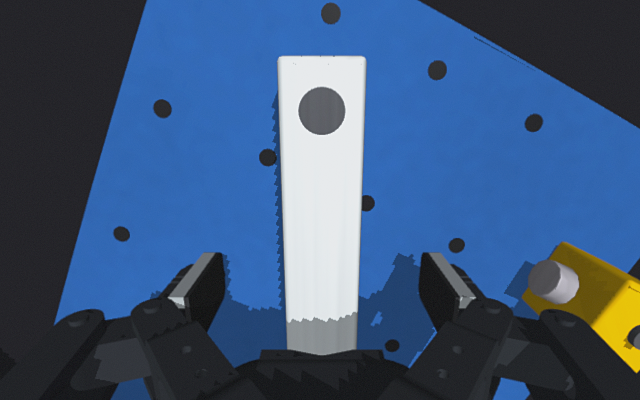

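The beam is centred between the open pads (beam centre at col 322, pads at 205 and 440) and square to them, so I close on it.

```bash
cd .;
python3 -m crank '0 0 0 0 0 0;0 0 0 0 0 0;0 0 0 0 0 0;0 0 0 0 0 0;0 0 0 0 0 0' 0 60
python3 -m crank '0 0 0 0 0 0;0 0 0 0 0 0;0 0 0 0 0 0;0 0 0 0 0 0;0 0 0 0 0 0'
cat > st.py <<'E'
from plant import *
import numpy as np
# fixture + grip geometry: project onto link axes using TCP
o=get_obs();x=o["tcp_pos"];q=o["tcp_rot"];yh=2*np.arctan2(q[1],q[0])-np.pi/2;h=yh-np.pi/2
FX=np.array([633.146,33.630]);ya=-.01998;post=FX+np.array([np.cos(ya)*0+np.sin(ya)*100,-np.cos(ya)*100])
u=np.array([np.cos(h),np.sin(h)]);v=np.array([-u[1],u[0]]);f=o["wrist_force"]
d=post-x[:2]
print("t",o["t"],"tcp",x.round(2),"askew",round(h-(ya-np.pi/2),4),"post-tcp along/lat",(d@u).round(2),(d@v).round(2),"F along/lat/z",(f[:2]@u).round(2),(f[:2]@v).round(2),f[2].round(2),"Tz",o["torque"].round(3),"gap",round(o["finger_gap"],1),"u",u.round(3),"v",v.round(3))
E
python3 st.py
```

```text
t: 5.08
tcp_pos: [556.2, 68.7, 32.8]
tcp_rot: [0.542, 0.84, 0.0, 0.0]
wrist_force: [0.5, 1.0, 0.7]
finger_gap: 28.7
t: 5.5
tcp_pos: [556.2, 68.7, 32.8]
tcp_rot: [0.542, 0.84, 0.0, 0.0]
wrist_force: [-0.8, 0.5, 5.9]
finger_gap: 29.1
t 5.5 tcp [556.2   68.72  32.78] askew 0.4448 post-tcp along/lat 153.95 12.61 F along/lat/z -0.73 -0.51 5.92 Tz [-0.023  0.138  0.002] gap 29.1 u [ 0.412 -0.911] v [0.911 0.412]
```

```bash
cd .;
python3 -m crank '0.197 -0.13 0.01 0 0 0;0.197 -0.13 0.01 0 0 0;0.197 -0.13 0 0 0 0;0.197 -0.13 0 0 0 0;0.197 -0.13 0 0 0 0'
python3 st.py
python3 -m crank '0.058 -0.127 0 0 0 0;0.058 -0.127 0 0 0 0;0.058 -0.127 0 0 0 0;0.058 -0.127 0 0 0 0;0.058 -0.127 0 0 0 0'
python3 -m crank '0 0 0 0 0 0;0 0 0 0 0 0'
python3 st.py
```

```text
t: 5.92
tcp_pos: [575.5, 55.7, 32.8]
tcp_rot: [0.542, 0.84, -0.0, -0.001]
wrist_force: [-5.0, 3.4, 4.8]
finger_gap: 29.1
t 5.9167 tcp [575.46  55.74  32.78] askew 0.4448 post-tcp along/lat 134.19 0.41 F along/lat/z -5.19 -3.13 4.84 Tz [0.527 0.661 0.017] gap 29.1 u [ 0.412 -0.911] v [0.911 0.412]
t: 6.33
tcp_pos: [581.5, 42.9, 32.8]
tcp_rot: [0.542, 0.84, 0.0, 0.0]
wrist_force: [-1.9, 4.2, 3.7]
finger_gap: 29.3
t: 6.5
tcp_pos: [581.7, 42.5, 32.7]
tcp_rot: [0.542, 0.84, 0.0, 0.0]
wrist_force: [-0.9, -1.7, 3.1]
finger_gap: 29.1
t 6.5 tcp [581.73  42.47  32.75] askew 0.4447 post-tcp along/lat 119.52 0.19 F along/lat/z 1.18 -1.53 3.11 Tz [-0.335  0.14  -0.013] gap 29.1 u [ 0.412 -0.911] v [0.911 0.412]
```

```bash
cd .;
python3 -m crank '0.021 -0.046 0 0 0 0;0.021 -0.046 0 0 0 0;0.021 -0.046 0 0 0 0;0 0 0 0 0 0'>/dev/null
python3 st.py
python3 -m crank '0.01 -0.023 0 0 0 0;0.01 -0.023 0 0 0 0;0 0 0 0 0 0'>/dev/null
python3 st.py
python3 -m crank '0.01 -0.023 0 0 0 0;0 0 0 0 0 0;0 0 0 0 0 0'>/dev/null
python3 st.py
```

```text
t 6.8333 tcp [582.62  40.37  32.77] askew 0.4449 post-tcp along/lat 117.24 0.22 F along/lat/z -3.96 -0.92 4.37 Tz [0.522 0.267 0.02 ] gap 28.7 u [ 0.412 -0.911] v [0.911 0.412]
t 7.0833 tcp [583.01  39.53  32.75] askew 0.4449 post-tcp along/lat 116.31 0.21 F along/lat/z -5.11 1.09 5.49 Tz [ 0.567  0.296 -0.012] gap 29.2 u [ 0.412 -0.911] v [0.911 0.412]
t 7.3333 tcp [583.2   39.1   32.77] askew 0.4449 post-tcp along/lat 115.84 0.22 F along/lat/z -5.0 -0.91 4.28 Tz [ 0.676  0.263 -0.025] gap 28.9 u [ 0.412 -0.911] v [0.911 0.412]
```

```bash
cd .;
for i in 1; do
python3 -m crank '0.01 -0.023 0 0 0 0;0 0 0 0 0 0'>/dev/null; python3 st.py
python3 -m crank '0.01 -0.023 0 0 0 0;0 0 0 0 0 0'>/dev/null; python3 st.py
python3 -m crank '0.01 -0.023 0 0 0 0;0 0 0 0 0 0'>/dev/null; python3 st.py
done | sed 's/ gap.*//'
```

```text
t 7.5 tcp [583.4   38.61  32.75] askew 0.4449 post-tcp along/lat 115.31 0.23 F along/lat/z -4.73 -0.81 4.56 Tz [0.717 0.222 0.01 ]
t 7.6667 tcp [583.64  38.17  32.81] askew 0.445 post-tcp along/lat 114.81 0.19 F along/lat/z -5.05 -0.64 5.07 Tz [0.691 0.31  0.089]
t 7.8333 tcp [583.83  37.7   32.77] askew 0.4449 post-tcp along/lat 114.3 0.22 F along/lat/z -4.76 0.08 4.74 Tz [0.719 0.285 0.046]
```

```bash
cd .;
for i in 1; do
python3 -m crank '0.01 -0.023 0 0 0 0;0 0 0 0 0 0'>/dev/null; python3 st.py
python3 -m crank '0.01 -0.023 0 0 0 0;0 0 0 0 0 0'>/dev/null; python3 st.py
done | sed 's/ gap.*//'
```

```text
t 8.0 tcp [583.9   37.45  32.77] askew 0.4449 post-tcp along/lat 114.05 0.25 F along/lat/z -7.17 0.19 5.71 Tz [1.061 0.284 0.049]
t 8.1667 tcp [583.95  37.38  32.79] askew 0.445 post-tcp along/lat 113.96 0.23 F along/lat/z -10.43 0.77 6.05 Tz [1.486 0.412 0.008]
```

```bash
cd .;
python3 -m crank '0 0 0 0 0 0;0 0 0 0 0 0;0 0 0 0 0 0;0 0 0 0 0 0'>/dev/null; python3 st.py
cat > arc.py <<'E'
import numpy as np,sys
ya=-.01998;r=112.8;a=float(sys.argv[1]);st=float(sys.argv[2]);n=int(sys.argv[3])
for i in range(n):
    u=lambda k:np.array([np.cos(k+ya-np.pi/2),np.sin(k+ya-np.pi/2)])
    d=-r*(u(a-st)-u(a))/20;print(round(a-st,3),d.round(3),round(-st/.12,3));a-=st
E
python3 arc.py .445 .02 16
```

```text
t 8.5 tcp [583.92  37.38  32.77] askew 0.4451 post-tcp along/lat 113.98 0.24 F along/lat/z -11.09 0.78 5.75 Tz [1.518 0.377 0.025] gap 29.1 u [ 0.412 -0.911] v [0.911 0.412]
0.425 [0.103 0.045] -0.167
0.405 [0.104 0.043] -0.167
0.385 [0.105 0.041] -0.167
0.365 [0.106 0.039] -0.167
0.345 [0.107 0.037] -0.167
0.325 [0.107 0.035] -0.167
0.305 [0.108 0.033] -0.167
0.285 [0.109 0.031] -0.167
0.265 [0.109 0.028] -0.167
0.245 [0.11  0.026] -0.167
0.225 [0.11  0.024] -0.167
0.205 [0.111 0.022] -0.167
0.185 [0.111 0.02 ] -0.167
0.165 [0.111 0.017] -0.167
0.145 [0.112 0.015] -0.167
0.125 [0.112 0.013] -0.167
```

```bash
cd .;
python3 -m crank '0.103 0.045 0 0 0 -0.167'>/dev/null; python3 st.py
python3 -m crank '0.104 0.043 0 0 0 -0.167;0.105 0.041 0 0 0 -0.167'>/dev/null; python3 st.py
```

```text
t 8.5833 tcp [585.35  38.05  32.77] askew 0.4264 post-tcp along/lat 114.0 0.8 F along/lat/z -11.77 -2.35 7.6 Tz [1.501 0.891 0.688] gap 28.7 u [ 0.395 -0.919] v [0.919 0.395]
t 8.75 tcp [589.35  40.03  32.78] askew 0.3854 post-tcp along/lat 114.29 1.03 F along/lat/z -11.82 -2.92 10.17 Tz [1.526 1.165 0.574] gap 29.1 u [ 0.357 -0.934] v [0.934 0.357]
```

```bash
cd .;
python3 -m crank '0.1 0.057 0.01 0 0 -0.167;0.107 0.037 0 0 0 -0.167'>/dev/null; python3 st.py
python3 -m crank '0.107 0.035 0 0 0 -0.167;0.108 0.033 0 0 0 -0.167'>/dev/null; python3 st.py
```

```text
t 8.9167 tcp [593.9   41.69  32.77] askew 0.3448 post-tcp along/lat 114.28 0.82 F along/lat/z -10.53 -2.47 5.42 Tz [1.21  0.802 0.413] gap 28.9 u [ 0.319 -0.948] v [0.948 0.319]
t 9.0833 tcp [598.2   43.14  32.79] askew 0.3048 post-tcp along/lat 114.34 0.86 F along/lat/z -9.32 -2.61 5.67 Tz [1.202 0.743 0.398] gap 29.0 u [ 0.281 -0.96 ] v [0.96  0.281]
```

```bash
cd .;
python3 -m crank '0.109 0.031 0 0 0 -0.167;0.109 0.028 0 0 0 -0.167'>/dev/null; python3 st.py
python3 -m crank '0.11 0.026 0 0 0 -0.167;0.11 0.024 0 0 0 -0.167'>/dev/null; python3 st.py
```

```text
t 9.25 tcp [602.67  44.33  32.81] askew 0.2646 post-tcp along/lat 114.28 0.83 F along/lat/z -8.24 -2.79 5.49 Tz [1.257 0.647 0.394] gap 29.1 u [ 0.242 -0.97 ] v [0.97  0.242]
t 9.4167 tcp [607.16  45.33  32.8 ] askew 0.2245 post-tcp along/lat 114.22 0.8 F along/lat/z -9.29 -3.04 4.5 Tz [1.348 0.603 0.391] gap 29.0 u [ 0.203 -0.979] v [0.979 0.203]
```

```bash
python3 arc.py .225 .01 23 | cut -c1-40
```

```text
0.215 [0.055 0.011] -0.083
0.205 [0.055 0.011] -0.083
0.195 [0.055 0.01 ] -0.083
0.185 [0.056 0.01 ] -0.083
0.175 [0.056 0.009] -0.083
0.165 [0.056 0.008] -0.083
0.155 [0.056 0.008] -0.083
0.145 [0.056 0.007] -0.083
0.135 [0.056 0.007] -0.083
0.125 [0.056 0.006] -0.083
0.115 [0.056 0.006] -0.083
0.105 [0.056 0.005] -0.083
0.095 [0.056 0.005] -0.083
0.085 [0.056 0.004] -0.083
0.075 [0.056 0.003] -0.083
0.065 [0.056 0.003] -0.083
0.055 [0.056 0.002] -0.083
0.045 [0.056 0.002] -0.083
0.035 [0.056 0.001] -0.083
0.025 [0.056 0.001] -0.083
0.015 [0.056 0.   ] -0.083
0.005 [ 0.056 -0.001] -0.083
-0.005 [ 0.056 -0.001] -0.083
```

```bash
cd .;
python3 -m crank '0.055 0.011 0 0 0 -0.083;0.055 0.011 0 0 0 -0.083;0.055 0.01 0 0 0 -0.083;0.056 0.01 0 0 0 -0.083;0.056 0.009 0 0 0 -0.083'>/dev/null; python3 st.py
python3 -m crank '0.056 0.008 0 0 0 -0.083;0.056 0.008 0 0 0 -0.083;0.056 0.007 0 0 0 -0.083;0.056 0.007 0 0 0 -0.083;0.056 0.006 0 0 0 -0.083'>/dev/null; python3 st.py
python3 -m crank '0 0 0 0 0 0;0 0 0 0 0 0'>/dev/null; python3 st.py
```

```text
t 9.8333 tcp [612.81  46.33  32.8 ] askew 0.1752 post-tcp along/lat 114.16 0.7 F along/lat/z -8.64 -3.16 4.6 Tz [1.279 0.516 0.349] gap 29.1 u [ 0.155 -0.988] v [0.988 0.155]
t 10.25 tcp [618.52  47.05  32.79] askew 0.1253 post-tcp along/lat 114.1 0.63 F along/lat/z -7.48 -1.99 3.31 Tz [1.184 0.43  0.311] gap 29.0 u [ 0.105 -0.994] v [0.994 0.105]
t 10.4167 tcp [618.75  47.03  32.8 ] askew 0.1251 post-tcp along/lat 114.05 0.43 F along/lat/z -7.57 -0.36 2.93 Tz [1.238 0.238 0.083] gap 29.3 u [ 0.105 -0.994] v [0.994 0.105]
```

```bash
cd .;
python3 -m crank '0.056 0.006 0 0 0 -0.083;0.056 0.005 0 0 0 -0.083;0.056 0.005 0 0 0 -0.083;0.056 0.004 0 0 0 -0.083;0.056 0.003 0 0 0 -0.083'>/dev/null; python3 st.py
python3 -m crank '0.056 0.003 0 0 0 -0.083;0.056 0.002 0 0 0 -0.083;0.056 0.002 0 0 0 -0.083'>/dev/null; python3 st.py
python3 -m crank '0.028 0.001 0 0 0 -0.042;0.028 0.001 0 0 0 -0.042;0.028 0.001 0 0 0 -0.042;0 0 0 0 0 0'>/dev/null; python3 st.py
```

```text
t 10.8333 tcp [624.21  47.49  32.76] askew 0.0754 post-tcp along/lat 114.05 0.62 F along/lat/z -7.54 -1.39 3.65 Tz [1.198 0.348 0.339] gap 28.8 u [ 0.055 -0.998] v [0.998 0.055]
t 11.0833 tcp [627.65  47.59  32.81] askew 0.0455 post-tcp along/lat 113.99 0.59 F along/lat/z -7.69 -1.59 3.62 Tz [1.132 0.256 0.275] gap 28.8 u [ 0.025 -1.   ] v [1.    0.025]
t 11.4167 tcp [629.42  47.65  32.78] askew 0.0303 post-tcp along/lat 114.01 0.55 F along/lat/z -7.16 -1.47 3.81 Tz [1.194 0.212 0.206] gap 28.9 u [ 0.01 -1.  ] v [1.   0.01]
```

Now finer steps, looking for contact with the stop.

```bash
cd .;
for i in 1; do
python3 -m crank '0.028 0 0 0 0 -0.042;0.028 0 0 0 0 -0.042;0 0 0 0 0 0'>/dev/null; python3 st.py
python3 -m crank '0.028 0 0 0 0 -0.042;0 0 0 0 0 0'>/dev/null; python3 st.py
python3 -m crank '0.028 0 0 0 0 -0.042;0 0 0 0 0 0'>/dev/null; python3 st.py
python3 -m crank '0.014 0 0 0 0 -0.021;0 0 0 0 0 0'>/dev/null; python3 st.py
done | sed 's/ gap.*//'
```

```text
t 11.6667 tcp [630.59  47.66  32.8 ] askew 0.0203 post-tcp along/lat 114.01 0.52 F along/lat/z -7.67 -1.32 2.85 Tz [1.183 0.193 0.254]
t 11.8333 tcp [631.15  47.67  32.81] askew 0.0153 post-tcp along/lat 114.02 0.53 F along/lat/z -7.47 -0.94 2.94 Tz [1.193 0.173 0.178]
t 12.0 tcp [631.7   47.66  32.79] askew 0.0103 post-tcp along/lat 114.01 0.55 F along/lat/z -7.57 -1.89 2.81 Tz [1.165 0.187 0.212]
t 12.1667 tcp [631.93  47.68  32.77] askew 0.0079 post-tcp along/lat 114.03 0.59 F along/lat/z -6.78 -0.67 2.68 Tz [1.202 0.21  0.279]
```

```bash
cd .;
for i in 1; do
python3 -m crank '0.014 0 0 0 0 -0.021;0 0 0 0 0 0'>/dev/null; python3 st.py
python3 -m crank '0.014 0 0 0 0 -0.021;0 0 0 0 0 0'>/dev/null; python3 st.py
python3 -m crank '0.014 0 0 0 0 -0.021;0 0 0 0 0 0'>/dev/null; python3 st.py
python3 -m crank '0.014 0 0 0 0 -0.021;0 0 0 0 0 0'>/dev/null; python3 st.py
done | sed 's/ gap.*//'
```

```text
t 12.3333 tcp [632.23  47.67  32.8 ] askew 0.0054 post-tcp along/lat 114.02 0.58 F along/lat/z -6.86 -1.57 2.21 Tz [1.176 0.258 0.225]
t 12.5 tcp [632.5   47.68  32.79] askew 0.0028 post-tcp along/lat 114.04 0.6 F along/lat/z -7.58 -1.85 2.58 Tz [1.184 0.167 0.234]
t 12.6667 tcp [632.77  47.67  32.79] askew 0.0003 post-tcp along/lat 114.03 0.62 F along/lat/z -7.88 -1.99 3.15 Tz [1.231 0.24  0.226]
t 12.8333 tcp [633.08  47.69  32.81] askew -0.0022 post-tcp along/lat 114.05 0.59 F along/lat/z -7.37 -1.23 2.17 Tz [1.211 0.207 0.23 ]
```

```bash
cd .;
for i in 1; do
python3 -m crank '0.014 0 0 0 0 -0.021;0 0 0 0 0 0'>/dev/null; python3 st.py
python3 -m crank '0.014 0 0 0 0 -0.021;0 0 0 0 0 0'>/dev/null; python3 st.py
done | sed 's/ gap.*//'
python3 - <<'E'
from plant import *
import cv2,numpy as np
o=get_obs();c=camera("wrist");cv2.imwrite("pics/w3.png",c["img"][:,:,::-1])
np.savez("w3.npz",**{k:c[k] for k in("img","K","D","mount")},tcp_pos=o["tcp_pos"],tcp_rot=o["tcp_rot"])
E
```

```text
t 13.0 tcp [633.31  47.69  32.78] askew -0.0046 post-tcp along/lat 114.06 0.65 F along/lat/z -8.87 -1.47 3.05 Tz [1.116 0.219 0.285]
t 13.1667 tcp [633.31  47.67  32.78] askew -0.0066 post-tcp along/lat 114.04 0.87 F along/lat/z -7.47 -3.46 4.73 Tz [1.142 0.483 0.516]
```

View pics/w3.png

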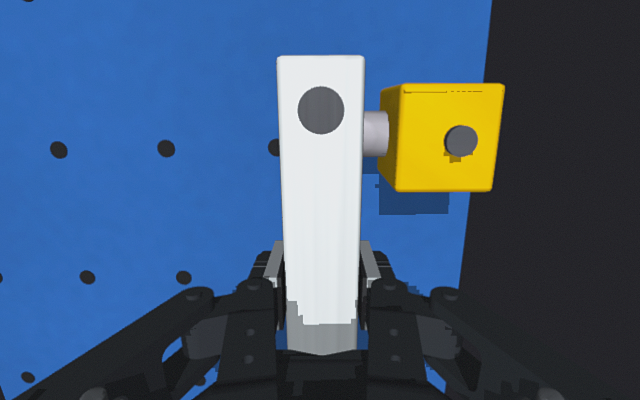

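The wrist view shows the beam's side on the button (365–388, 133), and the force step confirms contact. Now I press up to 8 N.

```bash
cat >> st.py <<'E'
L=f[:2]@v;T=o["torque"][2];dL=L+1.45;dT=T-.235
A=np.array([[-1,1],[.058,.114]]);print("Fstop,Fpostlat",np.linalg.solve(A,[dL,dT]).round(2))
E
python3 -m crank '0.014 0 0 0 0 -0.021;0 0 0 0 0 0'>/dev/null; python3 st.py
python3 -m crank '0 0 0 0 0 0'>/dev/null; python3 st.py
```

```text
t 13.3833 tcp [633.37  47.71  32.8 ] askew -0.0084 post-tcp along/lat 114.07 1.02 F along/lat/z -7.69 -4.51 4.98 Tz [1.158 0.628 0.757] gap 29.0 u [-0.028 -1.   ] v [ 1.    -0.028]
Fstop,Fpostlat [5.06 2.  ]
t 13.4667 tcp [633.36  47.69  32.81] askew -0.0084 post-tcp along/lat 114.06 1.02 F along/lat/z -7.05 -4.52 5.71 Tz [1.147 0.608 0.722] gap 28.9 u [-0.028 -1.   ] v [ 1.    -0.028]
Fstop,Fpostlat [4.87 1.8 ]
```

```bash

python3 -m crank '0.024 0 0 0 0 -0.021;0 0 0 0 0 0'>/dev/null; python3 st.py
python3 -m crank '0.01 0 0 0 0 -0.005;0 0 0 0 0 0'>/dev/null; python3 st.py
```

```text
t 13.6333 tcp [633.38  47.7   32.81] askew -0.0104 post-tcp along/lat 114.06 1.23 F along/lat/z -7.1 -7.08 7.08 Tz [1.129 0.942 1.037] gap 28.9 u [-0.03 -1.  ] v [ 1.   -0.03]
Fstop,Fpostlat [8.4  2.76]
t 13.8 tcp [633.39  47.68  32.81] askew -0.0107 post-tcp along/lat 114.04 1.26 F along/lat/z -6.75 -8.59 6.86 Tz [1.156 1.129 1.089] gap 29.1 u [-0.031 -1.   ] v [ 1.    -0.031]
Fstop,Fpostlat [9.69 2.56]
```

```bash

python3 -m crank '0 0 0 0 0 0;0 0 0 0 0 0;0 0 0 0 0 0;0 0 0 0 0 0;0 0 0 0 0 0'>/dev/null; python3 st.py
python3 -m crank '0 0 0 0 0 0;0 0 0 0 0 0;0 0 0 0 0 0;0 0 0 0 0 0;0 0 0 0 0 0'>/dev/null; python3 st.py
python3 -m crank '0 0 0 0 0 0;0 0 0 0 0 0'>/dev/null; python3 st.py
python3 -m crank '-0.02 0 0 0 0 0.02;-0.012 0.008 0 0 0 0.015;0 0 0 0 0 0'>/dev/null; python3 st.py
```

```text
t 14.2167 tcp [633.41  47.68  32.81] askew -0.0107 post-tcp along/lat 114.05 1.25 F along/lat/z -6.46 -7.7 7.41 Tz [1.146 1.156 1.059] gap 28.9 u [-0.031 -1.   ] v [ 1.    -0.031]
Fstop,Fpostlat [8.94 2.68]
t 14.6333 tcp [633.4   47.68  32.81] askew -0.0107 post-tcp along/lat 114.04 1.25 F along/lat/z -7.24 -8.79 7.36 Tz [1.095 1.142 1.049] gap 29.2 u [-0.031 -1.   ] v [ 1.    -0.031]
Fstop,Fpostlat [9.6  2.26]
t 14.8 tcp [633.38  47.69  32.81] askew -0.0107 post-tcp along/lat 114.05 1.26 F along/lat/z -6.96 -8.55 7.64 Tz [1.156 1.114 1.041] gap 29.0 u [-0.031 -1.   ] v [ 1.    -0.031]
Fstop,Fpostlat [9.39 2.29]
t 15.05 tcp [633.38  47.68  32.8 ] askew -0.0074 post-tcp along/lat 114.05 0.89 F along/lat/z -5.1 -5.52 5.41 Tz [0.936 0.69  0.694] gap 29.0 u [-0.027 -1.   ] v [ 1.    -0.027]
Fstop,Fpostlat [5.37 1.3 ]
```

```bash

python3 -m crank '-0.012 0.008 0 0 0 0.01;0 0 0 0 0 0'>/dev/null; python3 st.py
python3 -m crank '0 0 0 0 0 0;0 0 0 0 0 0;0 0 0 0 0 0;0 0 0 0 0 0;0 0 0 0 0 0' 0.65; python3 st.py
python3 - <<'E'
from plant import *
import cv2,numpy as np
o=get_obs();c=camera("wrist");cv2.imwrite("pics/w4.png",c["img"][:,:,::-1])
E
```

```text
t 15.2167 tcp [633.34  47.71  32.78] askew -0.0065 post-tcp along/lat 114.08 0.83 F along/lat/z -4.15 -3.16 4.12 Tz [0.816 0.493 0.598] gap 28.6 u [-0.027 -1.   ] v [ 1.    -0.027]
Fstop,Fpostlat [3.24 1.54]
t: 15.63
tcp_pos: [633.9, 47.1, 32.8]
tcp_rot: [0.717, 0.697, 0.0, 0.0]
wrist_force: [-0.3, 0.5, 0.4]
finger_gap: 55.9
t 15.6333 tcp [633.9   47.09  32.85] askew -0.0083 post-tcp along/lat 113.48 0.45 F along/lat/z -0.52 -0.3 0.43 Tz [-0.01  -0.018  0.013] gap 55.9 u [-0.028 -1.   ] v [ 1.    -0.028]
Fstop,Fpostlat [-2.05 -0.9 ]
```

View pics/w4.png

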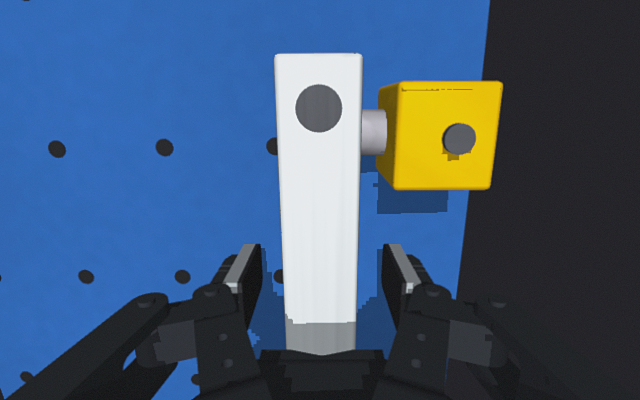

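The pads are clear on both sides (250 and 395) and the beam still touches the button. Next I lift straight up, back off towards the tail for a view of the notch, and check the fit.

```bash

python3 -m crank '0 0 0.5 0 0 0;0 0 1 0 0 0;0 0 1 0 0 0;0 0 1 0 0 0;0 0 1 0 0 0'>/dev/null
python3 -m crank '0 0 1 0 0 0;0 0 1 0 0 0;0 0 1 0 0 0;0 0 1 0 0 0;0 0 1 0 0 0'>/dev/null
python3 -m crank '0 0 1 0 0 0;0 0 0.5 0 0 0;0 0 0 0 0 0;0 0 0 0 0 0'
sed -e 's/^d=dict.*/d=dict(np.load("w5.npz"));c=wristcam(d,d)/' -e 's/np.array(\[561.7,43.2,np.radians(-63)\])/np.array([631.5,22.6,-1.5908])/' -e 's/w1o.png/w5o.png/' fit1.py | grep -v 360:1020 >fit2.py; cat >>fit2.py <<'E'
cv2.imwrite("pics/w5o.png",cv2.resize(im,(800,500),interpolation=cv2.INTER_AREA))
E
python3 - <<'E'
from plant import *
import numpy as np
o=get_obs();c=camera("wrist")
np.savez("w5.npz",**{k:c[k] for k in("img","K","D","mount")},tcp_pos=o["tcp_pos"],tcp_rot=o["tcp_rot"])
E
python3 fit2.py
```

```text
t: 16.85
tcp_pos: [633.6, 47.3, 252.9]
tcp_rot: [0.717, 0.697, 0.0, 0.0]
wrist_force: [-0.9, -0.1, -0.8]
finger_gap: 55.3
plate [ 6.33258872e+02  3.36807845e+01 -1.94783062e-02] 0.25306121251082914
link [632.7791559   22.29602704  -1.59060369] 849.0625 5952
post by plate [631.3111645  -66.30024589] by image [[ 653.73768241 -118.20272741   56.        ]]
askew -0.000329052629081783
notch [631.01641623 -66.68651478] notch->post in link frame [-0.39203092  0.28703998] grip [633.27430749  47.29112306]
```

View pics/w5o.png

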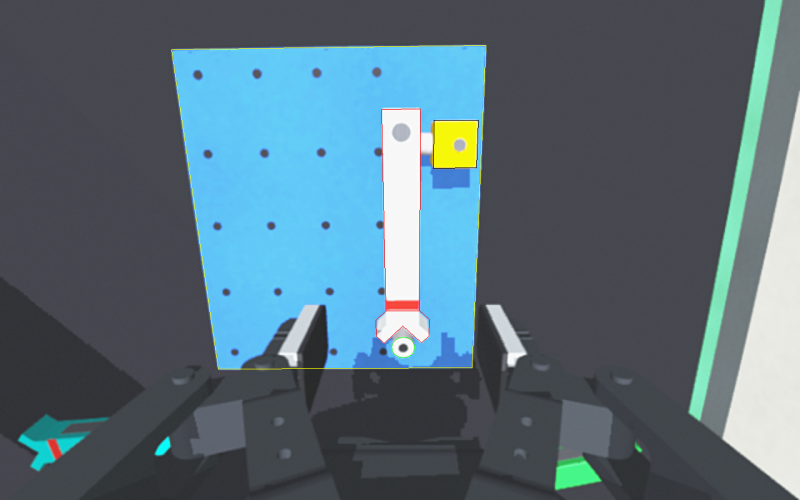

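The link lies in line: askew is -0.0003 rad, the notch is about 0.5 mm from its seat, and its side is on the button. The gripper is clear of everything, so I hand in.

```bash
python3 -c "
from plant import *
print(job_done(), get_obs()['t'])"
```

```text
the job is handed in; nothing more can be done
the job is handed in; nothing more can be done
```

The link is seated on the post, flush in line against the stop and released. I handed the job in at about 17 s on the robot's clock; handing in gives no verdict.

**What I did:**
- **Notch onto post:** I gripped the beam at 60 N and slid it to the post while it was askew by 0.445 rad. The slide was mostly lengthwise, with 12.6 mm sideways because the post lay off the link's line. I held it there for about 0.4 s with roughly 6 N on the post.
- **Swing:** I turned the link round the post with about 7–12 N along its length, measured at the wrist.
- **Press:** I pressed on the stop with about 9 N for a little over a second, slightly above the 8 N asked for. Then I eased off to about 3 N, opened the gripper and lifted straight up.

**Last checks (wrist picture):**
- **Fit:** The link is askew by −0.0003 rad, the notch is about 0.5 mm from its seat, and the beam's side is on the button. The gripper is clear of everything.
- **Forces:** Post and stop forces are estimates from the wrist force and torque, because plate friction of about 2–5 N is mixed in. The whole wrist reading stayed below about 16 N, so I believe the 20 N limit held.
- **Disagreement:** The gripper's heading read about −0.011 rad while pressing, against about 0 for the link, which I put down to give in the pads.
- **Invalid check:** The "post by image" figure in the last fit used an old pixel position, so it means nothing.
- **Not checked:** I did not measure the bystanders again; the arm stayed well clear of them.

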